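# Stopper the flask in the roll-top bench store

### The job

Roll the slatted door of the blue-sided bench store fully open, set the red-headed stopper from the bench into the neck of the white flask that stands inside so that its head sits down on the rim, then roll the door fully shut again. Keep the flask upright, and leave the cork sanding block and the grey box where they are.

Things in the scene. Friction and masses are not known exactly. Their poses are not given: they have to be found in the camera images.
- store: Fixed roll-top store, blue half-round cheeks, 272 (x) x 270 (y) x 181 mm high; origin centre of underside, x to its back, front (-x) roughly faces the robot. Track axis along y, 45 mm above origin. Inside 250 mm wide, floor 10 mm up. Front board 112 mm high, top 100 mm ahead of origin; rear hood radius 134 mm from 118 deg. Open: free from above from front board to 30 mm behind origin.
- door (a joint): Angle of the tambour door on its round track, rad: 0 shut, 1.22 fully open (end stops); grows as it rolls up and back over the top under the fixed rear hood. 12 pale wooden slats, outer radius 124 mm about the track axis. Stays where it is left; about 3 N along the track at the bar moves it.
- door_bar (a point): Centre of the steel pull bar on the door's lowest slats: round, 10 mm thick, 110 mm long, along the store's y, on two end posts; 154 mm from the track axis, 30 mm from the slats. Seen from the axis it stands 42 deg above the store's -x when shut, 42 deg plus the joint angle otherwise (112 deg, just past the top, when open). Axes turn with the door; the store's when shut.
- flask_mouth (a point): Centre of the rim of the white plastic flask, loose, 0.4 kg, upright on the store's floor in its front half: 75 mm high, body 64 mm across, neck 45 mm across outside, bore 34 mm wide and 34 mm deep. z points up out of the mouth, which is 85 mm above the bench.
- stopper_mid (a point): Centre, half-way up, of the loose 62 mm, 60 g stopper standing on its narrow end on the bench, z up. Below it a black plug 31 mm long, tapering 30 to 26 mm across; above it a red head: 45 mm flange 5 mm thick, a waist 38 mm across 9 to 25 mm above this point, a top 42 mm across at 31 mm. Seated, this point lies at flask_mouth. Behind it lies an orange case, 103 mm high, front at about x = 0.47.
- sanding_block: Cork sanding block, 60 x 100 x 32 mm, loose bystander near the front edge of the bench; origin at the centre of its underside.
- grey_box: Small grey screw box, 62 x 102 x 34 mm, loose bystander near the front edge; origin at the centre of its underside.
Things that resemble listed ones, but are neither listed nor needed, are in the scene too. Of the things that look like the part that bears stopper_mid, take the one that is farthest to the robot's right at the start.

How it is judged:
By the outcome, as a careful person would: the job done as asked, in the order asked, and still so for the second after the job is handed in, with the robot touching nothing.
It also fails if it takes over 72 s, if anything falls off the work surface, if the arm or the gripper's body presses on something with over 40 N, if the wrist force passes 120 N, or if a joint passes its speed limit or range.

### The arm

A 6-joint arm with a two-finger parallel gripper is mounted at the origin on a cart in front of the work surface, level with it; the furniture and walls round the work are solid. World frame = base frame: x ahead of the robot, y to its left, z up, the work surface at z = 0. Lengths are in mm, angles in degrees, forces in N, time in s.
With the tool pointing down it reaches from about 300 to 850 mm from the base axis. Payload 4.2 kg.
Tool frame: the origin (TCP) lies at the very end of the fingers, on their centre line; the grasp point (between the pads) lies env.grip_point_offset behind it (env.grip_point_offset is the distance from the TCP to the grasp point, in mm); z points along the fingers, y is the direction in which the jaws open and shut (so a half turn about z gives the same grasp; the last joint's range is limited). The gripper opens to 91 mm and grips with 3 to 60 N. Pads are 32 mm wide; open, the fingers measure 118 mm over their backs; the gripper's body (76 mm by 178 mm) begins 60 mm behind the grasp point.
Start: joints at [73.969, 18.312, 89.639, -0, 72.044, -1.146], TCP at [147.712, 555.72, 213.976] pointing down, gripper open.
Joint ranges: [-177.97, 177.97], [-48.28, 115.42], [12.27, 149.76], [-77.06, 257.06], [2.81, 150.46], [-146.56, 146.56]. Speed limits (degrees/s): [147.25, 147.25, 180, 180, 180, 180].

### API

Orientations are given as [roll, pitch, yaw] about the fixed x, y, z axes, in that order (R = Rz(yaw) Ry(pitch) Rx(roll)).
In Python, from workcell import env, grab_frame, camera_params gives the robot as it stands. The module is installed in compiled form; this text tells all that it offers.
- The arm moves only by the shell command python3 -m creep 'ROWS' [OPENING] [FORCE]. ROWS is a JSON object of lists of equal length, an entry for each row: "offset": the shift along the tool's x, y, z in m, a list of three; "rotation": the turn, a rotation vector about the tool's x, y, z in degrees, a list of three. A call has 1 to 5 rows; each row shifts and turns the commanded pose from where the row before left it, along the tool's axes as they then stand; what a row does not reach is not made up. A row lasts 1/8 s, in which the tool goes at most 62.5 mm and 10.7 degrees, less where a joint would pass 70% of its speed; a pose out of reach is approached as far as the arm can. A call is refused whole if a number of a shift passes 0.0625 or a number of a turn 10.7, either way. A call with a gripper value outside its range is refused whole. OPENING is the closure, from 0 (fully open) to 1 (shut), set as the call begins (- or left out, the last holds). The fingers move at their own pace and stop on an object; FORCE is the grip in N (left out, the last holds). Time passes only in rows, so rows that do not move let the fingers close. It gives the time, the measured TCP pose, the force and the opening at its end, in the units of the state.
- env.state(): the state, without advancing time (a new reading comes with each control period).
- grab_frame(name): name is "scene" or "top" or "wrist"; returns the picture (384x512x3 uint8, red, green, blue); there is no depth.
- camera_params(name): a dict with "mtx" (3x3 intrinsics, pixels), "R" (3x3) and "t" (3): a world point X has camera coordinates R X + t. Camera axes: x right, y down, z forward; pixel columns grow to the right and rows downward; lengths in mm; the calibration is good to about 2 mm. A picture is of the moment at which its call begins: read the wrist's pose just before it. camera_params takes no time and is no camera call; for the wrist camera it gives the pose at the moment of the call.
- env.job_done(): hands the job in, once; it reports no verdict.
The state is a dict: "time_s": time; "qpos": joint angles; "qvel": joint speeds; "effort": joint torques, N m; "ee_pos": TCP position; "ee_rot": TCP orientation; "force": force on the tool from outside, world axes, zero at the start; "torque": the same for the moment, N m; "gripper_width": finger opening in mm.
Only numpy, scipy, OpenCV 4.12 (cv2) and the standard library are available. Lean on these libraries where they do the work, as an engineer would, in place of code of your own. Each camera call takes 0.05 s, during which the arm holds its last target.

## Working session

There is one attempt and no reset: what is moved stays moved. The work goes in short steps, Python scripts to look and compute and a shell command to move; the robot and the scene stay as the last step left them, time stands still between calls to the robot, and variables do not carry over. Pictures are saved under pics/ and viewed, and the job is handed in when it is done.

```bash
mkdir -p pics; ls; python3 - <<'E'
from workcell import env, grab_frame, camera_params
import cv2, numpy as np
print(env.state(), env.grip_point_offset)
for n in ["scene","top","wrist"]:
    p=camera_params(n); print(n,np.round(p["mtx"],1).tolist(),np.round(p["R"],3).tolist(),np.round(p["t"],1).tolist())
    cv2.imwrite(f"pics/{n}0.png",grab_frame(n)[:,:,::-1])
E
```

```text
pics
{'time_s': 0.0, 'qpos': array([ 7.39688227e+01,  1.83516265e+01,  8.97061692e+01, -7.03924699e-05,
        7.20440735e+01, -1.14694559e+00]), 'qvel': array([ 0.0364948 , -0.0163444 , -0.10851843,  0.0094532 , -0.04995772,
       -0.009358  ]), 'effort': array([ 3.08757089e-04, -4.12457550e+01, -2.31978035e+01,  7.28122308e-02,
        4.57224890e-02, -1.41708570e-04]), 'ee_pos': array([147.56835241, 555.21815662, 213.12203723]), 'ee_rot': array([-1.79898150e+02, -1.97216544e-03,  1.65115788e+02]), 'force': array([-0.37949524,  0.64273656,  0.20330165]), 'torque': array([-0.02304825,  0.06594307,  0.00753878]), 'gripper_width': 91.39389833641309} 18.8
scene [[370.5, 0.0, 257.9], [0.0, 370.5, 193.2], [0.0, 0.0, 1.0]] [[-0.788, 0.616, 0.013], [0.364, 0.483, -0.797], [-0.497, -0.623, -0.604]] [374.4, -71.5, 1466.4]
top [[355.6, 0.0, 253.0], [0.0, 355.6, 192.3], [0.0, 0.0, 1.0]] [[0.014, -1.0, 0.003], [-0.998, -0.014, -0.062], [0.062, -0.002, -0.998]] [-22.0, 462.1, 1021.7]
wrist [[270.3, 0.0, 250.0], [0.0, 270.3, 195.2], [0.0, 0.0, 1.0]] [[0.256, 0.967, -0.003], [0.937, -0.248, 0.247], [0.238, -0.066, -0.969]] [-574.0, -28.3, 391.5]
```

View pics/scene0.png

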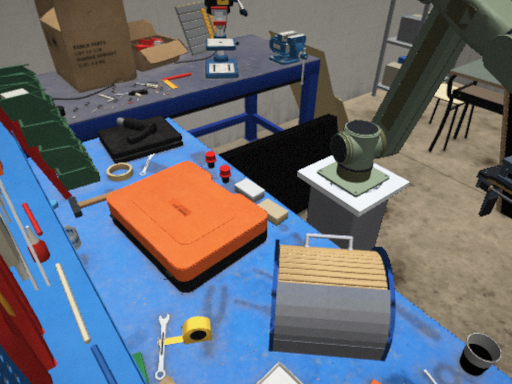

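View pics/top0.png

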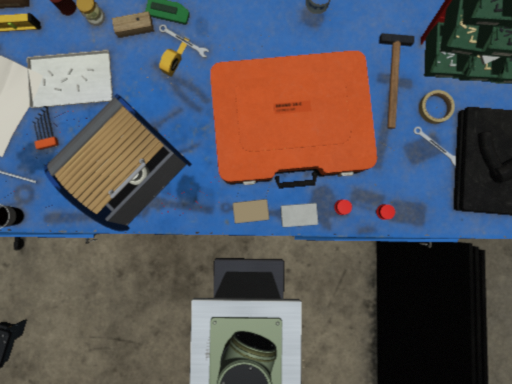

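View pics/wrist0.png

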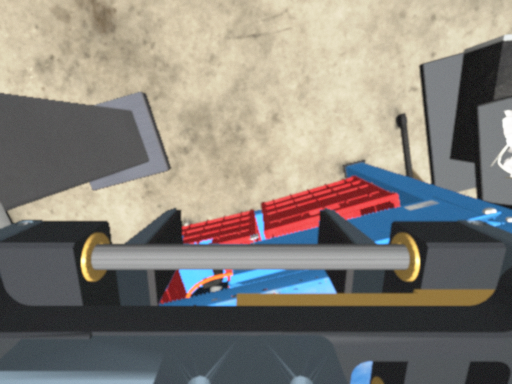

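Top view: store at about (118,162) px, front facing lower right with the bar at about (130,178); red heads at (344,207) and (386,211). The robot's rightmost is (386,211). Zooming in on both.

```bash
python3 - <<'E'
import cv2
a=cv2.imread("pics/top0.png"); 
cv2.imwrite("pics/c1.png",cv2.resize(a[85:240,30:210],None,fx=4,fy=4,interpolation=2)[:600,:720])
s=cv2.imread("pics/scene0.png")
cv2.imwrite("pics/c2.png",cv2.resize(s[220:370,250:410],None,fx=4,fy=4,interpolation=2))
E
```

```text
(no output)
```

View pics/c1.png

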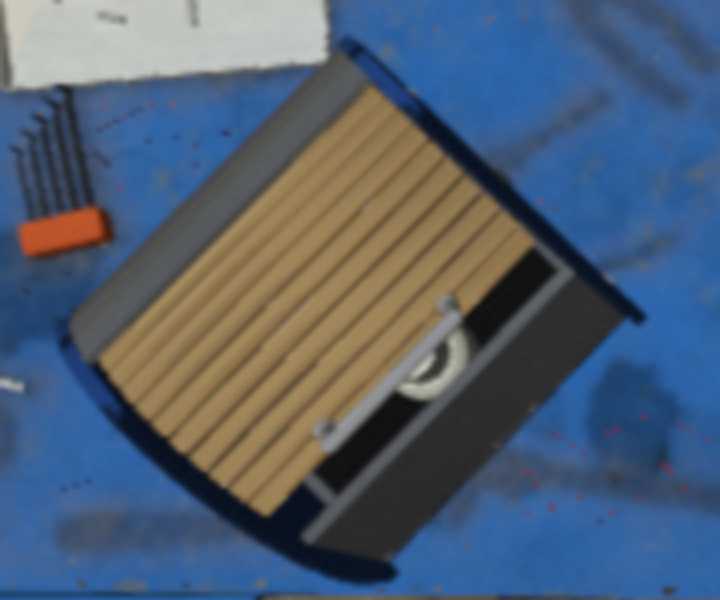

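View pics/c2.png

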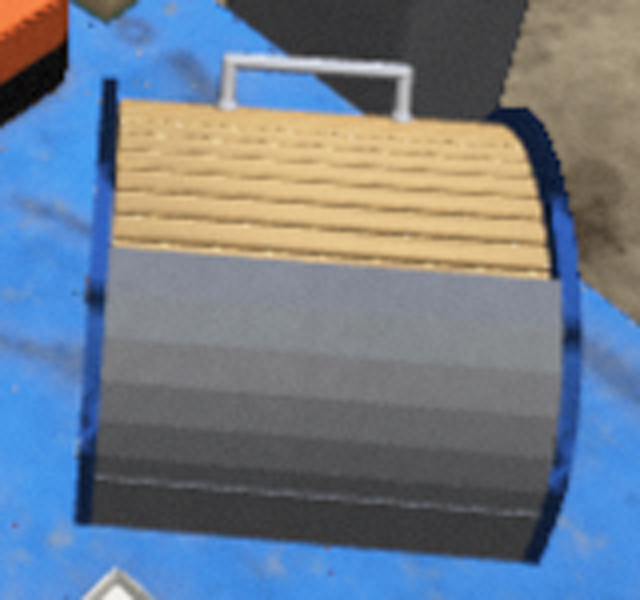

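Crops: the door is partly open, with the flask rim showing at about (138,176) px. Bar ends are at about (145,164)/(112.5,196) px top and (307,235)/(352.5,237.5) px scene. Triangulating.

```bash
cat > h.py <<'E'
from workcell import env, grab_frame, camera_params
import cv2, numpy as np
def ray(n,uv,p=None):
    p=p or camera_params(n); d=p["R"].T@np.linalg.inv(p["mtx"])@np.array([uv[0],uv[1],1.]); return -p["R"].T@p["t"], d/np.linalg.norm(d)
def plane(n,uv,z,p=None):
    c,d=ray(n,uv,p); return c+d*(z-c[2])/d[2]
def tri(obs,params={}):
    A=np.zeros((3,3));b=np.zeros(3);L=[]
    for n,uv in obs:
        c,d=ray(n,uv,params.get(n)); M=np.eye(3)-np.outer(d,d);A+=M;b+=M@c;L.append((c,M))
    x=np.linalg.solve(A,b); return x,[round(float(np.linalg.norm(M@(x-c))),1) for c,M in L]
def proj(n,X,p=None):
    p=p or camera_params(n); v=p["mtx"]@(p["R"]@np.asarray(X,float)+p["t"]); return v[:2]/v[2]
E
python3 - <<'E'
from h import *
np.set_printoptions(precision=1,suppress=True)
c=lambda x,y:(30+x/4-.4,85+y/4-.4)
s=lambda x,y:(250+x/4-.4,220+y/4-.4)
A=tri([("top",c(458,314)),("scene",s(228,60))]);B=tri([("top",c(330,446)),("scene",s(410,70))])
print("bar",A,B,np.linalg.norm(A[0]-B[0]), np.degrees(np.arctan2(*(B[0]-A[0])[1::-1])))
for nm,q,z in [("brdR",(575,272),112),("brdL",(302,540),112),("chR",(643,320),0),("chL",(394,577),0),("chRb",(347,40),45),("hoodslatR",(370,87),163),("hoodslatL",(97,360),163),("flask",(434,366),85)]:
    print(nm,plane("top",c(*q),z))
# stoppers
for n in("top","scene"):
    im=cv2.cvtColor(cv2.imread(f"pics/{n}0.png"),cv2.COLOR_BGR2HSV)
    m=((im[...,0]<6)|(im[...,0]>174))&(im[...,1]>180)&(im[...,2]>80)
    k,l,st,ce=cv2.connectedComponentsWithStats(m.astype(np.uint8))
    for i in range(1,k):
        if 20<st[i,4]<900: print(n,st[i],ce[i], plane("top",ce[i],25) if n=="top" else '')
E
```

```text
bar (array([521.1, 256.2, 170.9]), [0.5, 0.5]) (array([437.3, 332.9, 172. ]), [1.5, 1.5]) 113.56622722591601 137.55285318846776
brdR [558.8 197.4 112. ]
brdL [379.1 371.4 112. ]
chR [542.8 171.2   0. ]
chL [350.7 349.    0. ]
chRb [736.1 380.7  45. ]
hoodslatR [666.3 318.6 163. ]
hoodslatL [490.5 482.6 163. ]
flask [497.7 297.5  85. ]
top [335 200  16  14 182] [342.4 206.7] [ 423.5 -273.3   25. ]
top [377 205  17  14 190] [385.4 211.5] [ 411.4 -397.2   25. ]
scene [211   6  16   3  36] [217.8   7.3] 
scene [214  22  12   3  35] [219.3  23. ] 
scene [135  39  23  12 122] [144.9  43.4] 
scene [164  73  27   7  44] [177.4  76.2] 
scene [  0 108  71  91 811] [ 33.  152.7] 
scene [206 152  10  11  92] [210.4 156.9] 
scene [220 166  11  12 105] [224.7 171.3] 
scene [ 23 204  19  31 135] [ 32.1 219. ] 
scene [ 33 241  16  21 197] [ 41.2 250.6]
```

```bash
cat > plan.py <<'E'
import sys
from h import *
from scipy.spatial.transform import Rotation as Ro
def Rt(psi,tilt):
    p,t=np.radians([psi,tilt]); x=np.array([np.cos(p),np.sin(p),0]); a=np.array([np.sin(p),-np.cos(p),0])
    z=np.sin(t)*a-np.cos(t)*np.array([0,0,1]); return np.column_stack([x,np.cross(z,x),z])
def cur():
    s=env.state(); return np.array(s["ee_pos"]),Ro.from_euler('xyz',s["ee_rot"],degrees=True).as_matrix(),s
def rows(ways,start=None):
    """ways: list of (pos TCP, psi, tilt, nrows); print rows"""
    P,R,_=cur() if start is None else (*start,0)
    P=P.copy();out=[]
    for pos,psi,tilt,n in ways:
        T=Rt(psi,tilt); rv=np.round(Ro.from_matrix(R.T@T).as_rotvec(degrees=True)/n,1); dp=(np.array(pos,float)-P)
        P0=P.copy()
        for i in range(n):
            o=np.round(R.T@(P0+dp*(i+1)/n-P)/1000,4); P=P+R@o*1000; R=R@Ro.from_rotvec(rv,degrees=True).as_matrix(); out.append((o.tolist(),rv.tolist()))
    for i in range(0,len(out),5):
        c=out[i:i+5]; print('offset',[a for a,_ in c],'\nrotation',[b for _,b in c], 'max',round(max(np.linalg.norm(a) for a,_ in c)*1000,1),round(max(np.linalg.norm(b) for _,b in c),1))
YAW=46.7; O=np.array([537.5,357.,0]); ex=np.array([np.cos(np.radians(YAW)),np.sin(np.radians(YAW)),0]); ey=np.array([-ex[1],ex[0],0])
def store(x,y,z): return O+ex*x+ey*y+np.array([0,0,z])
def bar(deg,r=154): t=np.radians(deg); return store(-r*np.cos(t),0,45+r*np.sin(t))
E
python3 - <<'E'
from plan import *
np.set_printoptions(precision=1,suppress=True)
print(tri([("top",(385.4,211.5)),("scene",(210.4,156.9))]))
R=Rt(136.7,30); b=np.array([479.2,294.5,171.5]); print(bar(56))
g=b+14*R[:,2]; print(g)
rows([(g-80*R[:,2],136.7,30,9),(g,136.7,30,4)])
E
```

```text
(array([ 411.3, -390.5,   43.1]), [0.1, 0.1])
[478.4 294.3 172.7]
[484.  299.6 159.4]
offset [[-0.0413, -0.0218, -0.0017], [-0.0425, -0.0194, -0.0022], [-0.0434, -0.0169, -0.0028], [-0.0444, -0.0144, -0.003], [-0.0451, -0.0118, -0.0031]] 
rotation [[-3.3, -0.8, 3.1], [-3.3, -0.8, 3.1], [-3.3, -0.8, 3.1], [-3.3, -0.8, 3.1], [-3.3, -0.8, 3.1]] max 46.8 4.6
offset [[-0.0457, -0.0091, -0.0031], [-0.0462, -0.0065, -0.0029], [-0.0465, -0.0038, -0.0026], [-0.0466, -0.0012, -0.0021], [-0.0001, -0.0001, 0.02]] 
rotation [[-3.3, -0.8, 3.1], [-3.3, -0.8, 3.1], [-3.3, -0.8, 3.1], [-3.3, -0.8, 3.1], [0.0, -0.1, -0.1]] max 46.7 4.6
offset [[-0.0, -0.0, 0.02], [-0.0, -0.0001, 0.02], [-0.0, -0.0, 0.02]] 
rotation [[0.0, -0.1, -0.1], [0.0, -0.1, -0.1], [0.0, -0.1, -0.1]] max 20.0 0.1
```

```bash
python3 -m creep '{"offset":[[-0.0413,-0.0218,-0.0017],[-0.0425,-0.0194,-0.0022],[-0.0434,-0.0169,-0.0028],[-0.0444,-0.0144,-0.003],[-0.0451,-0.0118,-0.0031]],"rotation":[[-3.3,-0.8,3.1],[-3.3,-0.8,3.1],[-3.3,-0.8,3.1],[-3.3,-0.8,3.1],[-3.3,-0.8,3.1]]}' 0.4 40
python3 -m creep '{"offset":[[-0.0457,-0.0091,-0.0031],[-0.0462,-0.0065,-0.0029],[-0.0465,-0.0038,-0.0026],[-0.0466,-0.0012,-0.0021],[0,0,0]],"rotation":[[-3.3,-0.8,3.1],[-3.3,-0.8,3.1],[-3.3,-0.8,3.1],[-3.3,-0.8,3.1],[0,0,0]]}'
python3 - <<'E'
from plan import *
p=camera_params("wrist"); cv2.imwrite("pics/w1.png",grab_frame("wrist")[:,:,::-1]); cv2.imwrite("pics/t1.png",grab_frame("top")[:,:,::-1])
for d in(52,56,60): print(d,proj("wrist",bar(d)+55*ey,p),proj("wrist",bar(d)-55*ey,p))
s=env.state();print(s["ee_pos"],s["gripper_width"],s["qpos"])
E
```

```text
time_s: 0.78
ee_pos: [320.1, 396.2, 222.3]
ee_rot: [163.0, 1.7, 149.2]
force: [-0.2, 0.4, -0.2]
gripper_width: 54.8
time_s: 1.4
ee_pos: [457.8, 268.1, 228.4]
ee_rot: [149.8, -0.4, 136.3]
force: [-0.3, 1.0, -0.1]
gripper_width: 55.1
52 [237.54970103 140.53500187] [239.81723561 256.98526086]
56 [249.94493913 140.48994004] [250.92982274 257.43442851]
60 [262.47709294 140.40083375] [262.15506815 257.51898938]
[456.33001265 270.46823014 228.69659655] 54.58138409333419 [ 21.44258272   1.19658549 116.01934904  21.27928125  37.06872026
 -39.18508451]
```

View pics/w1.png

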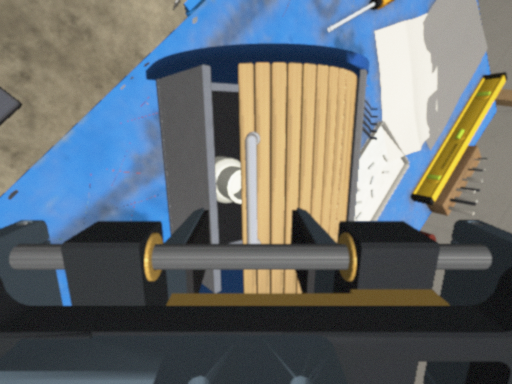

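Wrist view: the bar runs vertically at u≈251 from v≈133, matching the predicted 56° and centred between the fingers. Advance and grip.

```bash
python3 -m creep '{"offset":[[0,0,0.022],[0,0,0.022],[0,0,0.022],[0,0,0.014],[0,0,0]],"rotation":[[0,0,0],[0,0,0],[0,0,0],[0,0,0],[0,0,0]]}'
python3 -m creep '{"offset":[[0,0,0],[0,0,0],[0,0,0],[0,0,0]],"rotation":[[0,0,0],[0,0,0],[0,0,0],[0,0,0]]}' 1 30
python3 - <<'E'
from plan import *
P,R,s=cur(); print(s["gripper_width"],P)
b=P-14*R[:,2]; v=b-O; print("bar store",v@ex,v@ey,v[2]-45, np.degrees(np.arctan2(v[2]-45,-v@ex)),np.hypot(v[2]-45,v@ex))
E
```

```text
time_s: 2.12
ee_pos: [483.1, 301.4, 159.0]
ee_rot: [149.9, -0.4, 136.8]
force: [-0.2, -0.3, 0.5]
gripper_width: 55.0
time_s: 2.62
ee_pos: [484.1, 300.2, 160.3]
ee_rot: [149.7, -0.3, 136.6]
force: [0.5, -0.1, 0.6]
gripper_width: 17.8
17.83026090678144 [484.08075328 300.24172165 160.28572801]
bar store -85.00289637927463 -0.1064048804443658 127.37518405966341 56.283125984631084 153.1336994495295
```

```bash
python3 -m creep '{"offset":[[0,0,0],[0,0,0]],"rotation":[[0,0,0],[0,0,0]]}'
python3 - <<'E'
from plan import *
P,R,s=cur(); print(s["gripper_width"],P)
d0=56.3; rr=153.2;w=[]
bias=P-(bar(d0,rr)+14*R[:,2]); print(bias)
N=15
for i in range(1,N+1):
    f=i/N; a=d0+(112.3-d0)*f; t=30*(1-f); T=Rt(136.7,t)
    w.append((bar(a,rr)+14*T[:,2]+bias,136.7,t,1))
rows(w)
E
```

```text
time_s: 2.88
ee_pos: [484.0, 300.3, 160.1]
ee_rot: [149.7, -0.3, 136.7]
force: [-0.6, -0.2, 1.0]
gripper_width: 9.3
9.272992231434001 [484.00484259 300.25023416 160.08999174]
[ 0.00600653 -0.06161528 -0.27250209]
offset [[-0.0, 0.0094, -0.0003], [-0.0, 0.0095, -0.0], [-0.0, 0.0095, 0.0002], [-0.0, 0.0095, 0.0006], [-0.0, 0.0094, 0.0009]] 
rotation [[2.3, -0.2, -0.2], [2.0, -0.0, 0.0], [2.0, -0.0, 0.0], [2.0, -0.0, 0.0], [2.0, -0.0, 0.0]] max 9.5 2.3
offset [[-0.0001, 0.0095, 0.0012], [0.0, 0.0093, 0.0014], [0.0, 0.0094, 0.0018], [0.0, 0.0092, 0.0021], [0.0, 0.0093, 0.0023]] 
rotation [[2.0, -0.0, 0.0], [2.0, -0.0, 0.0], [2.0, -0.0, 0.0], [2.0, -0.0, 0.0], [2.0, -0.0, 0.0]] max 9.6 2.0
offset [[0.0, 0.0091, 0.0027], [0.0, 0.009, 0.0029], [-0.0, 0.009, 0.0032], [-0.0, 0.0088, 0.0036], [-0.0, 0.0088, 0.0038]] 
rotation [[2.0, -0.0, 0.0], [2.0, -0.0, 0.0], [2.0, -0.0, 0.0], [2.0, -0.0, 0.0], [2.0, -0.0, 0.0]] max 9.6 2.0
```

```bash
python3 -m creep '{"offset":[[0,0.0094,-0.0003],[0,0.0095,0],[0,0.0095,0.0002],[0,0.0095,0.0006],[0,0.0094,0.0009]],"rotation":[[2.3,-0.2,-0.2],[2,0,0],[2,0,0],[2,0,0],[2,0,0]]}'
python3 -m creep '{"offset":[[0,0.0095,0.0012],[0,0.0093,0.0014],[0,0.0094,0.0018],[0,0.0092,0.0021],[0,0.0093,0.0023]],"rotation":[[2,0,0],[2,0,0],[2,0,0],[2,0,0],[2,0,0]]}'
python3 -m creep '{"offset":[[0,0.0091,0.0027],[0,0.009,0.0029],[0,0.009,0.0032],[0,0.0088,0.0036],[0,0.0088,0.0038]],"rotation":[[2,0,0],[2,0,0],[2,0,0],[2,0,0],[2,0,0]]}'
python3 -m creep '{"offset":[[0,0,0],[0,0,0]],"rotation":[[0,0,0],[0,0,0]]}'
python3 - <<'E'
from plan import *
P,R,s=cur(); b=P-14*R[:,2]; v=b-O; print(s["gripper_width"],s["force"],"bar store",v@ex,v@ey,v[2]-45, np.degrees(np.arctan2(v[2]-45,-v@ex)),np.hypot(v[2]-45,v@ex))
E
```

```text
time_s: 3.5
ee_pos: [512.8, 331.2, 179.6]
ee_rot: [160.2, -0.1, 136.7]
force: [-4.4, -1.8, 3.6]
gripper_width: 9.5
time_s: 4.12
ee_pos: [545.3, 366.2, 184.3]
ee_rot: [170.2, -0.1, 136.7]
force: [-2.3, -0.7, 4.1]
gripper_width: 9.2
time_s: 4.75
ee_pos: [576.9, 400.3, 173.0]
ee_rot: [-179.9, -0.1, 136.7]
force: [-1.8, -0.1, 3.8]
gripper_width: 9.0
time_s: 5.0
ee_pos: [577.7, 401.0, 172.6]
ee_rot: [179.8, -0.1, 136.7]
force: [-0.1, 5.1, 1.8]
gripper_width: 9.4
9.372086474317268 [-0.09619621  5.14079067  1.78803975] bar store 59.576853953545495 0.9208156362856208 141.61375718351218 112.8164717853623 153.6354703531474
```

```bash
python3 -m creep '{"offset":[[0,0.003,0.0013],[0,0.003,0.0013],[0,0,0]],"rotation":[[0,0,0],[0,0,0],[0,0,0]]}'
python3 -m creep '{"offset":[[0,0,0]],"rotation":[[0,0,0]]}'
```

```text
time_s: 5.38
ee_pos: [577.9, 401.3, 172.3]
ee_rot: [-179.5, -0.2, 136.7]
force: [-11.2, -4.4, 15.7]
gripper_width: 9.1
time_s: 5.5
ee_pos: [578.0, 401.3, 172.3]
ee_rot: [-179.5, -0.2, 136.7]
force: [-11.2, -4.7, 15.4]
gripper_width: 9.4
```

The door is against its stop (force rose, no more motion). Relax, open, lift.

```bash
python3 -m creep '{"offset":[[0,-0.004,-0.0016],[0,0,0]],"rotation":[[0,0,0],[0,0,0]]}' 0.6 30
python3 -m creep '{"offset":[[0,0,0],[0,0,0],[0,0,-0.03],[0,0,-0.05],[0,0,-0.05]],"rotation":[[0,0,0],[0,0,0],[0,0,0],[0,0,0],[0,0,0]]}'
python3 - <<'E'
from plan import *
cv2.imwrite("pics/t2.png",grab_frame("top")[:,:,::-1]);cv2.imwrite("pics/s2.png",grab_frame("scene")[:,:,::-1])
print(env.state()["gripper_width"])
a=cv2.imread("pics/t2.png"); cv2.imwrite("pics/c3.png",cv2.resize(a[85:235,30:210],None,fx=4,fy=4,interpolation=2))
E
```

```text
time_s: 5.75
ee_pos: [578.6, 399.9, 170.9]
ee_rot: [-179.9, -0.0, 136.7]
force: [0.8, -0.7, -0.8]
gripper_width: 26.4
time_s: 6.38
ee_pos: [578.9, 400.8, 302.1]
ee_rot: [-179.9, -0.1, 136.7]
force: [0.6, 0.6, -0.5]
gripper_width: 36.6
36.30723205024774
```

View pics/c3.png

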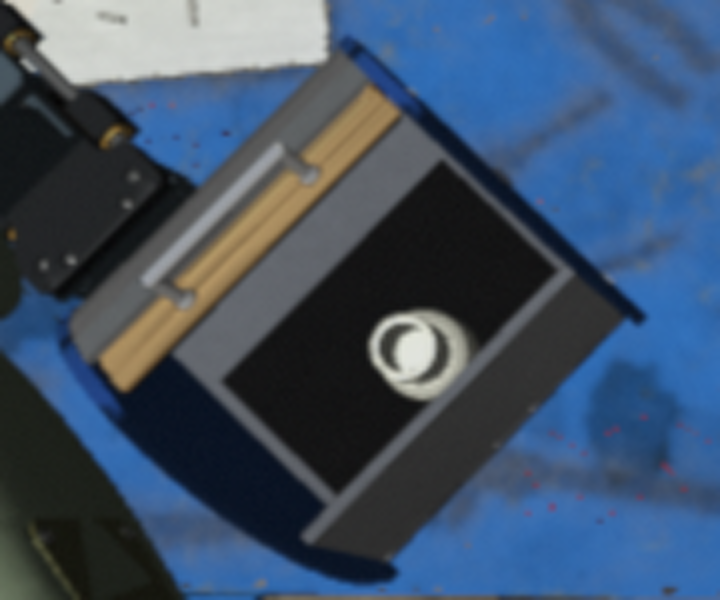

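View pics/s2.png

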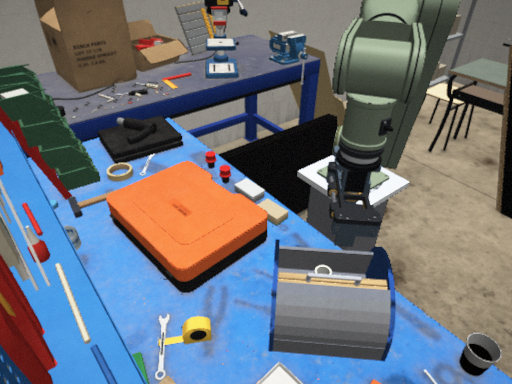

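```bash
python3 - <<'E'
import cv2
a=cv2.imread("pics/t2.png"); cv2.imwrite("pics/c4.png",cv2.resize(a[155:195,115:155],None,fx=15,fy=15,interpolation=2))
a=cv2.imread("pics/s2.png"); cv2.imwrite("pics/c5.png",cv2.resize(a[255:290,300:350],None,fx=14,fy=14,interpolation=2))
E
```

```text
(no output)
```

View pics/c4.png

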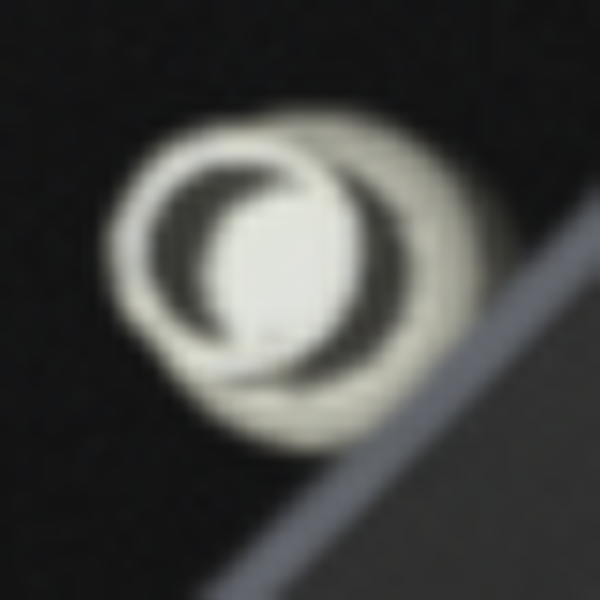

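View pics/c5.png

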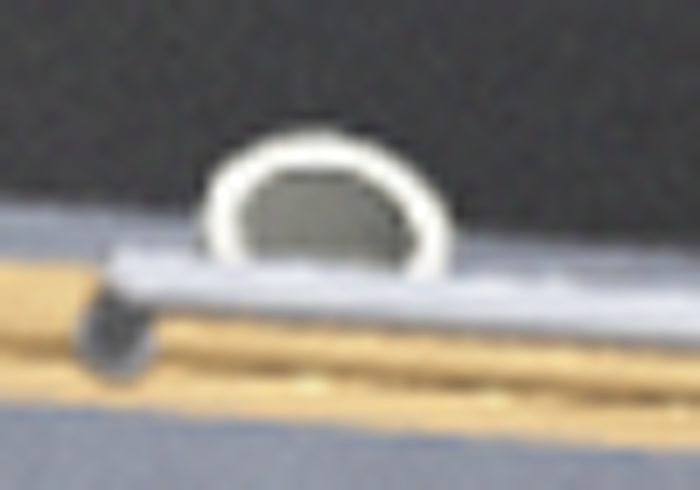

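```bash
python3 - <<'E'
from plan import *
np.set_printoptions(precision=1,suppress=True)
m=plane("top",(130.06,171.4),85); v=m-O; print(m,v@ex,v@ey)
for ang in range(0,360,30):
    pass
a=np.radians(np.arange(0,360,5)); ring=[proj("scene",m+22.5*np.array([np.cos(t),np.sin(t),0])) for t in a]; ring=np.array(ring)
print("scene pred u range",ring[:,0].min(),ring[:,0].max(),"v min",ring[:,1].min(),"obs",300+203/14-.5,300+452/14-.5,255+128/14-.5)
E
```

```text
[510.2 319.8  85. ] -45.81458083668924 -5.682717329133695
scene pred u range 314.71266229008023 332.1780136501401 v min 263.92230725622255 obs 314.0 331.7857142857143 263.64285714285717
```

Open store: rim centre at px (130.1,171.4) top, consistent with the scene view, giving flask_mouth ≈ (510.5,319.5). Next, go to the stopper.

```bash
python3 - <<'E'
from plan import *
rows([((411.,-391,170),0,0,15)])
E
```

```text
offset [[-0.028, -0.0464, 0.0087], [-0.035, -0.0413, 0.0088], [-0.041, -0.0353, 0.0087], [-0.0462, -0.0283, 0.0088], [-0.05, -0.0207, 0.0087]] 
rotation [[0.0, -0.0, 9.1], [0.0, -0.0, 9.1], [0.0, -0.0, 9.1], [0.0, -0.0, 9.1], [0.0, -0.0, 9.1]] max 54.9 9.1
offset [[-0.0527, -0.0126, 0.0087], [-0.054, -0.004, 0.0088], [-0.054, 0.0046, 0.0087], [-0.0526, 0.013, 0.0088], [-0.0498, 0.0212, 0.0087]] 
rotation [[0.0, -0.0, 9.1], [0.0, -0.0, 9.1], [0.0, -0.0, 9.1], [0.0, -0.0, 9.1], [0.0, -0.0, 9.1]] max 54.9 9.1
offset [[-0.0459, 0.0288, 0.0088], [-0.0407, 0.0357, 0.0087], [-0.0346, 0.0417, 0.0087], [-0.0275, 0.0466, 0.0088], [-0.0198, 0.0504, 0.0087]] 
rotation [[0.0, -0.0, 9.1], [0.0, -0.0, 9.1], [0.0, -0.0, 9.1], [0.0, -0.0, 9.1], [0.0, -0.0, 9.1]] max 54.9 9.1
```

```bash
python3 -m creep '{"offset":[[-0.028,-0.0464,0.0087],[-0.035,-0.0413,0.0088],[-0.041,-0.0353,0.0087],[-0.0462,-0.0283,0.0088],[-0.05,-0.0207,0.0087]],"rotation":[[0,0,9.1],[0,0,9.1],[0,0,9.1],[0,0,9.1],[0,0,9.1]]}' 0.15 30
python3 -m creep '{"offset":[[-0.0527,-0.0126,0.0087],[-0.054,-0.004,0.0088],[-0.054,0.0046,0.0087],[-0.0526,0.013,0.0088],[-0.0498,0.0212,0.0087]],"rotation":[[0,0,9.1],[0,0,9.1],[0,0,9.1],[0,0,9.1],[0,0,9.1]]}'
python3 -m creep '{"offset":[[-0.0459,0.0288,0.0088],[-0.0407,0.0357,0.0087],[-0.0346,0.0417,0.0087],[-0.0275,0.0466,0.0088],[-0.0198,0.0504,0.0087]],"rotation":[[0,0,9.1],[0,0,9.1],[0,0,9.1],[0,0,9.1],[0,0,9.1]]}'
python3 -m creep '{"offset":[[0,0,0],[0,0,0]],"rotation":[[0,0,0],[0,0,0]]}'
python3 - <<'E'
from plan import *
np.set_printoptions(precision=1,suppress=True)
P,R,s=cur();print(P,s["ee_rot"],s["qpos"])
p=camera_params("wrist"); im=grab_frame("wrist"); cv2.imwrite("pics/w2.png",im[:,:,::-1])
h=cv2.cvtColor(im,cv2.COLOR_RGB2HSV); m=((h[...,0]<6)|(h[...,0]>174))&(h[...,1]>150)&(h[...,2]>70)
k,l,st,ce=cv2.connectedComponentsWithStats(m.astype(np.uint8))
for i in range(1,k):
    if st[i,4]>100: print(st[i],ce[i],plane("wrist",ce[i],55,p))
print(proj("wrist",[411,-391,62],p))
E
```

```text
time_s: 7.1
ee_pos: [521.1, 134.5, 256.6]
ee_rot: [-179.9, 0.0, 90.9]
force: [0.9, -0.4, 0.1]
gripper_width: 77.6
time_s: 7.72
ee_pos: [464.0, -130.1, 213.2]
ee_rot: [-179.9, 0.1, 45.4]
force: [0.8, 0.3, 0.4]
gripper_width: 77.4
time_s: 8.35
ee_pos: [406.9, -394.8, 169.3]
ee_rot: [-180.0, 0.1, -0.1]
force: [0.5, -0.0, 0.3]
gripper_width: 77.6
time_s: 8.6
ee_pos: [407.3, -392.7, 169.6]
ee_rot: [-179.9, 0.1, 0.2]
force: [-0.2, -0.6, -0.6]
gripper_width: 77.5
[ 407.3 -392.7  169.6] [-179.9    0.1    0.2] [-45.1  19.4  94.7  -0.   66.   44.7]
[ 114  155   48   41 1513] [137.5 175.2] [ 424.6 -271.9   55. ]
[229 166  37  21 228] [248.1 172.6] [ 428.  -390.6   55. ]
[236 188  29  19 218] [250.7 199.2] [ 398.5 -393.4   55. ]
[248.4 189.6]
```

View pics/w2.png

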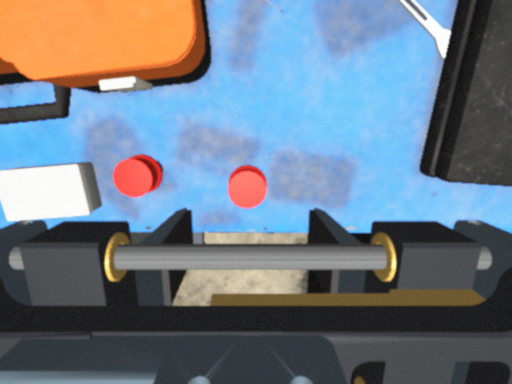

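```bash
python3 - <<'E'
from plan import *
np.set_printoptions(precision=1,suppress=True)
p=camera_params("wrist")
im=cv2.imread("pics/w2.png");h=cv2.cvtColor(im,cv2.COLOR_BGR2HSV); m=((h[...,0]<8)|(h[...,0]>172))&(h[...,1]>120)&(h[...,2]>60)
ys,xs=np.where(m[150:225,215:290]); print("obs",xs.min()+215,xs.max()+215,ys.min()+150,ys.max()+150)
a=np.radians(np.arange(0,360,5))
def sil(c): 
    q=np.array([proj("wrist",[c[0]+r*np.cos(t),c[1]+r*np.sin(t),z],p) for r,z in((21,62),(22.5,36),(22.5,31)) for t in a]); return q[:,0].min(),q[:,0].max(),q[:,1].min(),q[:,1].max()
print(np.array(sil((411,-391))),np.array(sil((413,-391))),np.array(sil((411,-389))))
t=cv2.imread("pics/top0.png");cv2.imwrite("pics/c6.png",cv2.resize(t[195:225,370:400],None,fx=16,fy=16,interpolation=2))
cv2.imwrite("pics/c7.png",cv2.resize(im[150:225,210:290],None,fx=8,fy=8,interpolation=2))
E
```

```text
obs 229 266 166 207
[229.  268.6 164.6 208.7] [229.  268.6 162.9 207. ] [227.1 266.7 164.6 208.7]
```

View pics/c7.png

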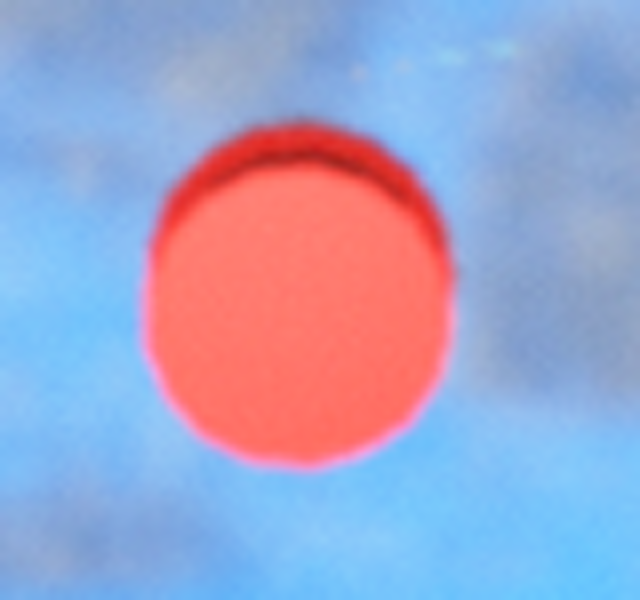

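Wrist view: target stopper's head at (248,187) px; its silhouette puts it at (411.4,−389.2). Descend and close, then read the width.

```bash
python3 -m creep '{"offset":[[0.0041,-0.0035,0.035],[0,0,0.04],[0,0,0.035],[0,0,0.02],[0,0,0.009]],"rotation":[[0,0,-0.1],[0,0,0],[0,0,0],[0,0,0],[0,0,0]]}'
python3 -m creep '{"offset":[[0,0,0],[0,0,0],[0,0,0],[0,0,0],[0,0,0]],"rotation":[[0,0,0],[0,0,0],[0,0,0],[0,0,0],[0,0,0]]}' 1 30
python3 -m creep '{"offset":[[0,0,0],[0,0,0]],"rotation":[[0,0,0],[0,0,0]]}'
```

```text
time_s: 9.28
ee_pos: [411.7, -388.0, 30.5]
ee_rot: [-179.9, 0.1, 0.4]
force: [0.2, -0.2, 0.3]
gripper_width: 77.6
time_s: 9.9
ee_pos: [411.8, -389.9, 31.9]
ee_rot: [180.0, 0.0, 0.3]
force: [0.1, 1.4, 4.4]
gripper_width: 42.3
time_s: 10.15
ee_pos: [411.9, -389.9, 31.9]
ee_rot: [180.0, 0.0, 0.3]
force: [-0.4, 1.6, 5.5]
gripper_width: 42.8
```

```bash
python3 -m creep '{"offset":[[0,0,-0.01],[0,0,-0.03],[0,0,-0.05],[0,0,-0.06],[0,0,-0.05]],"rotation":[[0,0,0],[0,0,0],[0,0,0],[0,0,0],[0,0,0]]}' - 40
python3 -m creep '{"offset":[[0,0,0],[0,0,0]],"rotation":[[0,0,0],[0,0,0]]}'
python3 - <<'E'
from plan import *
cv2.imwrite("pics/w3.png",grab_frame("wrist")[:,:,::-1]); s=grab_frame("scene")[:,:,::-1]; t=grab_frame("top")[:,:,::-1]
P,R,_=cur(); u,v=proj("scene",P).astype(int);print(u,v)
u2,v2=proj("top",P).astype(int);print(u2,v2)
f=lambda a,u,v:cv2.resize(a[max(0,v-40):v+40,max(0,u-45):u+45],None,fx=4,fy=4,interpolation=2)[:320,:360]
cv2.imwrite("pics/c8.png",np.hstack([f(s,u,v),f(t,u2,v2)]))
E
```

```text
time_s: 10.78
ee_pos: [411.7, -389.9, 233.8]
ee_rot: [179.9, 0.0, 0.3]
force: [0.9, -0.4, -0.5]
gripper_width: 42.5
time_s: 11.02
ee_pos: [411.2, -389.2, 230.5]
ee_rot: [-179.9, 0.2, 0.3]
force: [-0.9, -0.3, -1.2]
gripper_width: 42.0
207 113
415 210
```

View pics/c8.png

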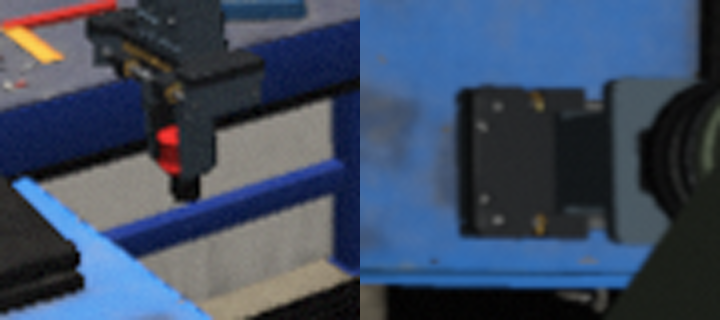

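View pics/w3.png

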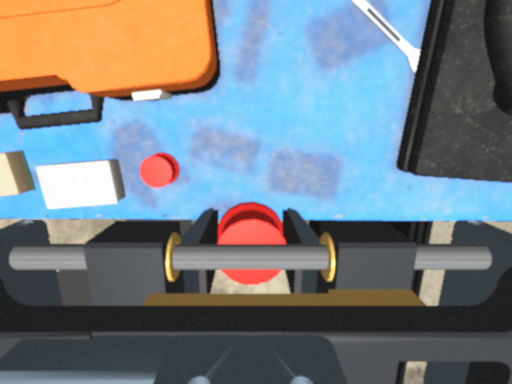

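Scene crop: stopper held upright between the fingers, plug clear at the bottom; the other stopper remains at (160,170) px in the wrist view. Next, check the stopper's offset in the tool and plan the transfer.

```bash
python3 - <<'E'
from plan import *
np.set_printoptions(precision=1,suppress=True)
P,R,s=cur();p=camera_params("wrist");print(P)
a=np.radians(np.arange(0,360,5))
def sil(c): 
    q=np.array([proj("wrist",[c[0]+r*np.cos(t),c[1]+r*np.sin(t),c[2]+z],p) for r,z in((21,31),(22.5,5),(22.5,0)) for t in a]); return np.array([q[:,0].min(),q[:,0].max(),q[:,1].min(),q[:,1].max()])
im=cv2.imread("pics/w3.png");h=cv2.cvtColor(im,cv2.COLOR_BGR2HSV); m=((h[...,0]<8)|(h[...,0]>172))&(h[...,1]>120)&(h[...,2]>60)
ys,xs=np.where(m[190:295,200:300]); print("obs",xs.min()+200,xs.max()+200,ys.min()+190,ys.max()+190)
for dx in(-2,0,2): print(dx,sil(P+[dx,0,0.9]))
print(sil(P+[0,0,4]))
rows([((510.5,319.5,235),46.7,0,15)])
E
```

```text
[ 411.1 -389.   229.3]
obs 216 286 203 284
-2 [212.7 286.8 202.8 288.9]
0 [212.6 287.  199.9 285.9]
2 [212.5 287.1 196.9 282.8]
[211.8 287.7 201.2 289. ]
offset [[0.0069, -0.0472, -0.0003], [0.0094, -0.0468, -0.0002], [0.0119, -0.0461, -0.0003], [0.0145, -0.0455, -0.0003], [0.0168, -0.0446, -0.0003]] 
rotation [[-0.0, 0.0, -3.1], [-0.0, 0.0, -3.1], [-0.0, 0.0, -3.1], [-0.0, 0.0, -3.1], [-0.0, 0.0, -3.1]] max 47.8 3.1
offset [[0.0193, -0.0437, -0.0002], [0.0215, -0.0425, -0.0003], [0.0239, -0.0413, -0.0003], [0.026, -0.04, -0.0002], [0.0282, -0.0385, -0.0003]] 
rotation [[-0.0, 0.0, -3.1], [-0.0, 0.0, -3.1], [-0.0, 0.0, -3.1], [-0.0, 0.0, -3.1], [-0.0, 0.0, -3.1]] max 47.8 3.1
offset [[0.0302, -0.0369, -0.0003], [0.0322, -0.0352, -0.0003], [0.034, -0.0334, -0.0002], [0.0358, -0.0316, -0.0003], [0.0374, -0.0296, -0.0003]] 
rotation [[-0.0, 0.0, -3.1], [-0.0, 0.0, -3.1], [-0.0, 0.0, -3.1], [-0.0, 0.0, -3.1], [-0.0, 0.0, -3.1]] max 47.8 3.1
```

```bash
python3 -m creep '{"offset":[[0.0069,-0.0472,-0.0003],[0.0094,-0.0468,-0.0002],[0.0119,-0.0461,-0.0003],[0.0145,-0.0455,-0.0003],[0.0168,-0.0446,-0.0003]],"rotation":[[0,0,-3.1],[0,0,-3.1],[0,0,-3.1],[0,0,-3.1],[0,0,-3.1]]}'
python3 -m creep '{"offset":[[0.0193,-0.0437,-0.0002],[0.0215,-0.0425,-0.0003],[0.0239,-0.0413,-0.0003],[0.026,-0.04,-0.0002],[0.0282,-0.0385,-0.0003]],"rotation":[[0,0,-3.1],[0,0,-3.1],[0,0,-3.1],[0,0,-3.1],[0,0,-3.1]]}'
python3 -m creep '{"offset":[[0.0302,-0.0369,-0.0003],[0.0322,-0.0352,-0.0003],[0.034,-0.0334,-0.0002],[0.0358,-0.0316,-0.0003],[0.0374,-0.0296,-0.0003]],"rotation":[[0,0,-3.1],[0,0,-3.1],[0,0,-3.1],[0,0,-3.1],[0,0,-3.1]]}'
python3 -m creep '{"offset":[[0,0,0],[0,0,0],[0,0,0]],"rotation":[[0,0,0],[0,0,0],[0,0,0]]}'
python3 - <<'E'
from plan import *
np.set_printoptions(precision=1,suppress=True)
P,R,s=cur();print(P,s["ee_rot"],s["gripper_width"],s["qpos"])
cv2.imwrite("pics/w4.png",grab_frame("wrist")[:,:,::-1]);cv2.imwrite("pics/s4.png",grab_frame("scene")[:,:,::-1]);cv2.imwrite("pics/t4.png",grab_frame("top")[:,:,::-1])
E
```

```text
time_s: 11.8
ee_pos: [444.4, -151.9, 231.4]
ee_rot: [-179.9, 0.2, 15.9]
force: [0.6, -0.4, -0.9]
gripper_width: 42.2
time_s: 12.42
ee_pos: [477.5, 84.1, 232.8]
ee_rot: [-179.9, 0.2, 31.4]
force: [0.7, -0.4, -0.7]
gripper_width: 42.5
time_s: 13.05
ee_pos: [510.8, 320.1, 233.8]
ee_rot: [-179.9, 0.2, 46.9]
force: [0.0, -0.7, -0.1]
gripper_width: 42.3
time_s: 13.42
ee_pos: [511.0, 317.5, 235.0]
ee_rot: [-179.9, 0.1, 46.7]
force: [0.4, -0.8, -0.3]
gripper_width: 42.1
[511.  317.5 235. ] [-179.9    0.1   46.7] 42.077446825922685 [30.7 20.1 83.9  0.  76.1 74. ]
```

View pics/w4.png

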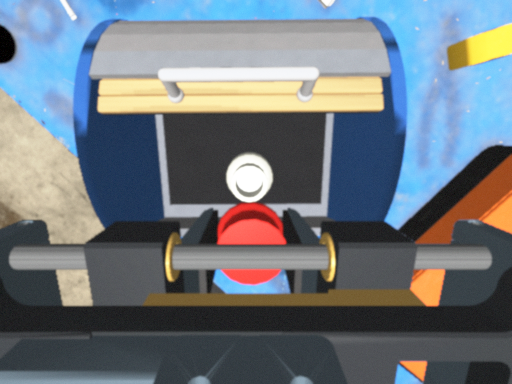

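View pics/s4.png

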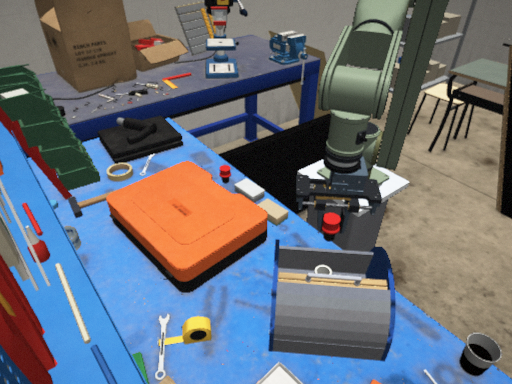

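View pics/t4.png

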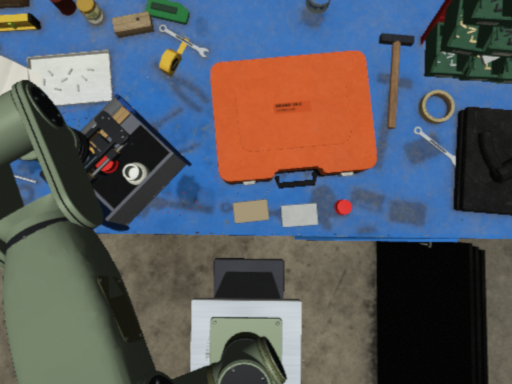

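Wrist view: flask rim around (250,177), stopper centred at (251,243). Measure the rim from here as an independent check.

```bash
python3 - <<'E'
from plan import *
np.set_printoptions(precision=1,suppress=True)
im=cv2.imread("pics/w4.png"); cv2.imwrite("pics/c9.png",cv2.resize(im[145:210,215:285],None,fx=8,fy=8,interpolation=2))
p=camera_params("wrist"); a=np.radians(np.arange(0,360,3))
m=np.array([510.5,319.5,85])
for r,z in((22.5,85),(17,85)):
    q=np.array([proj("wrist",[m[0]+r*np.cos(t),m[1]+r*np.sin(t),z],p) for t in a]); print(r,q[:,0].min(),q[:,0].max(),q[:,1].min(),q[:,1].max(), "crop",(q.min(0)-[215,145]+.44)*8,(q.max(0)-[215,145]+.44)*8)
E
```

```text
22.5 230.34643941908197 267.306281540186 165.6234094570127 201.79124693739064 crop [126.3 168.5] [422.  457.8]
17 234.86496159717578 262.78712388709965 170.17810457668295 197.50149851911652 crop [162.4 204.9] [385.8 423.5]
```

View pics/c9.png

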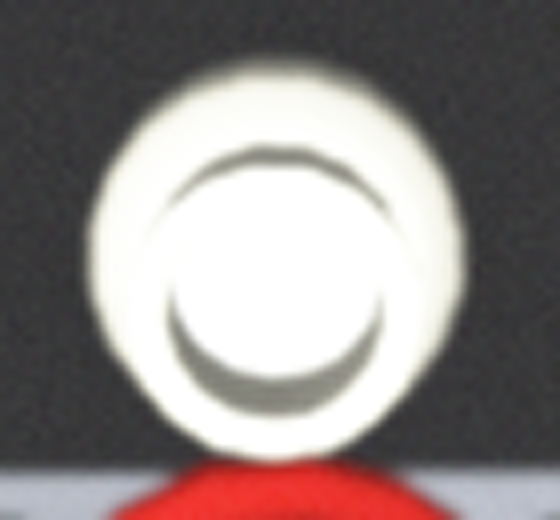

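```bash
python3 -m creep '{"offset":[[0.0011,-0.0017,0.03],[0,0,0.03],[0,0,0.03],[0,0,0.015],[0,0,0.004]],"rotation":[[0,0,0],[0,0,0],[0,0,0],[0,0,0],[0,0,0]]}'
python3 -m creep '{"offset":[[0,0,0],[0,0,0]],"rotation":[[0,0,0],[0,0,0]]}'
python3 - <<'E'
from plan import *
np.set_printoptions(precision=1,suppress=True)
P,R,s=cur();print(P,R.T@(np.array([510.5,319.5,85])-P))
im=grab_frame("wrist")[:,:,::-1];cv2.imwrite("pics/w5.png",cv2.resize(im[120:300,170:330],None,fx=3,fy=3))
P,R,s=cur();print(P,R.T@(np.array([510.5,319.5,85])-P))
E
```

```text
time_s: 14.2
ee_pos: [510.5, 320.5, 126.0]
ee_rot: [-179.9, 0.1, 46.8]
force: [1.0, 0.4, -1.4]
gripper_width: 42.1
time_s: 14.45
ee_pos: [511.2, 321.2, 127.6]
ee_rot: [-180.0, -0.1, 46.8]
force: [-0.4, -0.2, -0.5]
gripper_width: 42.2
[511.2 321.2 127.6] [-1.8  0.7 42.6]
[511.1 321.2 127.4] [-1.7  0.7 42.4]
```

View pics/w5.png

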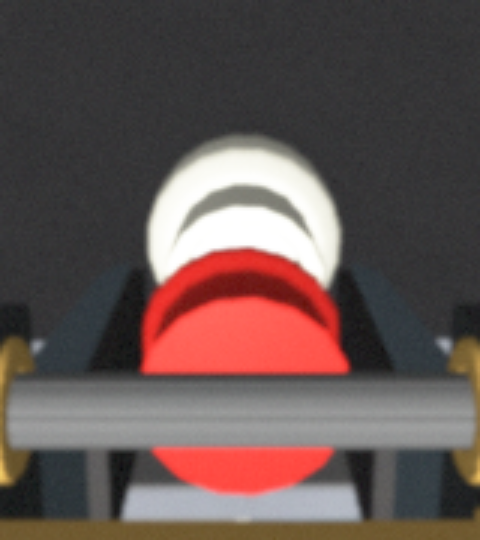

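```bash
python3 -m creep '{"offset":[[-0.001,0.0005,0.004],[0,0,0.008],[0,0,0.008],[0,0,0.006],[0,0,0]],"rotation":[[0,0,0],[0,0,0],[0,0,0],[0,0,0],[0,0,0]]}'
python3 -m creep '{"offset":[[0,0,0]],"rotation":[[0,0,0]]}'
```

```text
time_s: 15.12
ee_pos: [509.8, 319.5, 99.5]
ee_rot: [-179.9, 0.1, 46.8]
force: [0.9, 0.3, -0.2]
gripper_width: 42.3
time_s: 15.25
ee_pos: [510.4, 319.9, 100.4]
ee_rot: [-179.9, 0.0, 46.8]
force: [0.3, 0.1, -0.5]
gripper_width: 41.9
```

No contact force with the plug 15 mm into the bore; continue down.

```bash
python3 -m creep '{"offset":[[0,0,0.005],[0,0,0.005],[0,0,0.003],[0,0,0.002],[0,0,0]],"rotation":[[0,0,0],[0,0,0],[0,0,0],[0,0,0],[0,0,0]]}'
python3 -m creep '{"offset":[[0,0,0]],"rotation":[[0,0,0]]}'
```

```text
time_s: 15.88
ee_pos: [510.1, 319.7, 86.1]
ee_rot: [-179.9, 0.0, 46.8]
force: [-2.1, -0.6, 4.0]
gripper_width: 42.4
time_s: 16.0
ee_pos: [510.2, 319.7, 86.1]
ee_rot: [-180.0, 0.0, 46.8]
force: [-2.2, -1.3, 5.4]
gripper_width: 42.2
```

```bash
python3 -m creep '{"offset":[[0,0,0.0015],[0,0,0]],"rotation":[[0,0,0],[0,0,0]]}'
python3 - <<'E'
from plan import *
im=grab_frame("wrist")[:,:,::-1];cv2.imwrite("pics/w6.png",cv2.resize(im[120:300,170:330],None,fx=3,fy=3))
E
```

```text
time_s: 16.25
ee_pos: [510.6, 319.8, 85.9]
ee_rot: [-180.0, -0.0, 46.8]
force: [-3.3, -2.5, 12.1]
gripper_width: 42.0
```

View pics/w6.png

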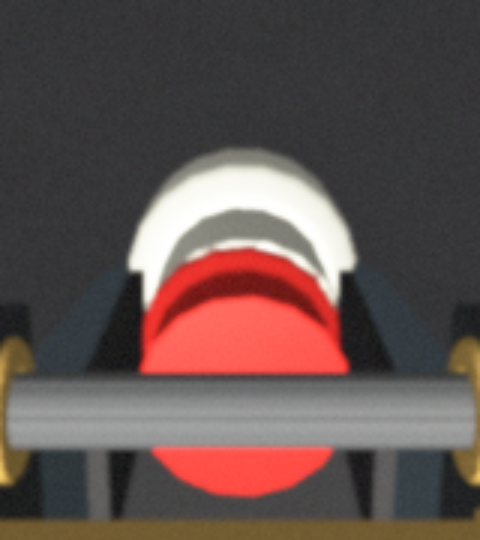

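Force rises stiffly with TCP at 86 mm (head at rim height), so it is seated. Release and lift straight up.

```bash
python3 -m creep '{"offset":[[0,0,-0.0015],[0,0,0],[0,0,0],[0,0,0]],"rotation":[[0,0,0],[0,0,0],[0,0,0],[0,0,0]]}' 0.35
python3 -m creep '{"offset":[[0,0,-0.01],[0,0,-0.02],[0,0,-0.04],[0,0,-0.05],[0,0,-0.05]],"rotation":[[0,0,0],[0,0,0],[0,0,0],[0,0,0],[0,0,0]]}'
python3 - <<'E'
from plan import *
cv2.imwrite("pics/w7.png",grab_frame("wrist")[:,:,::-1]);
s=grab_frame("scene")[:,:,::-1];t=grab_frame("top")[:,:,::-1]
cv2.imwrite("pics/c10.png",np.hstack([cv2.resize(s[225:325,270:370],None,fx=4,fy=4),cv2.resize(t[120:220,90:190],None,fx=4,fy=4)]))
E
```

```text
time_s: 16.8
ee_pos: [510.1, 319.7, 84.9]
ee_rot: [-179.9, 0.1, 46.8]
force: [-0.5, -0.8, 0.1]
gripper_width: 59.8
time_s: 17.42
ee_pos: [510.3, 319.7, 257.6]
ee_rot: [-179.9, 0.0, 46.8]
force: [1.1, -0.1, 0.9]
gripper_width: 59.6
```

View pics/w7.png

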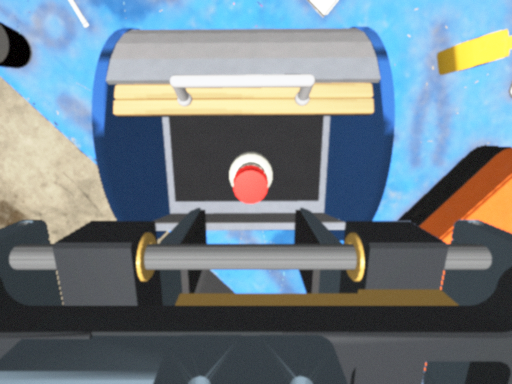

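View pics/c10.png

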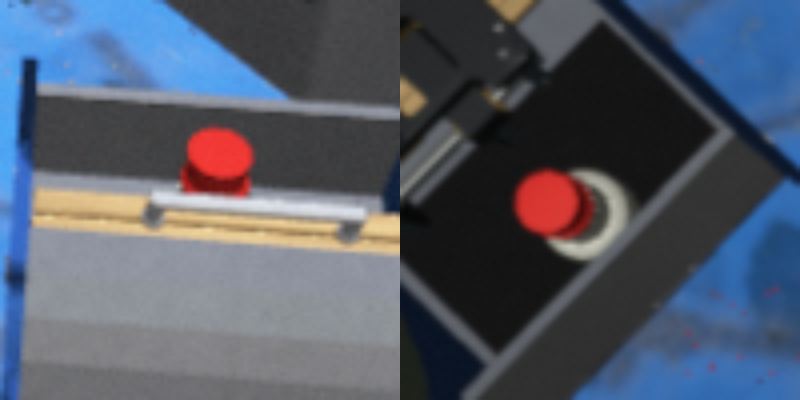

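Wrist and scene views: the red head sits on the flask, upright. Check the head's height and plan the closing.

```bash
python3 - <<'E'
from plan import *
np.set_printoptions(precision=1,suppress=True)
print(tri([("top",(127.0,170.3)),("scene",(324.9,263.2))]), "top expected z116")
P,R,s=cur();print(P)
w=[((578.5,401,262),136.7,0,10)]
rows(w)
E
```

```text
(array([509.6, 319.1, 111.7]), [0.5, 0.5]) top expected z116
[511.8 320.6 259.5]
offset [[0.0104, -0.0006, -0.0002], [0.0104, 0.001, -0.0002], [0.0102, 0.0026, -0.0001], [0.0096, 0.0041, -0.0002], [0.0088, 0.0056, -0.0002]] 
rotation [[0.0, -0.0, -9.0], [0.0, -0.0, -9.0], [0.0, -0.0, -9.0], [0.0, -0.0, -9.0], [0.0, -0.0, -9.0]] max 10.5 9.0
offset [[0.0078, 0.007, -0.0002], [0.0066, 0.008, -0.0002], [0.0053, 0.009, -0.0002], [0.0039, 0.0098, -0.0001], [0.0022, 0.0102, -0.0002]] 
rotation [[0.0, -0.0, -9.0], [0.0, -0.0, -9.0], [0.0, -0.0, -9.0], [0.0, -0.0, -9.0], [0.0, -0.0, -9.0]] max 10.5 9.0
```

```bash
python3 -m creep '{"offset":[[0.0104,-0.0006,0],[0.0104,0.001,0],[0.0102,0.0026,0],[0.0096,0.0041,0],[0.0088,0.0056,0]],"rotation":[[0,0,-9],[0,0,-9],[0,0,-9],[0,0,-9],[0,0,-9]]}' 0.5
python3 -m creep '{"offset":[[0.0078,0.007,0],[0.0066,0.008,0],[0.0053,0.009,0],[0.0039,0.0098,0],[0.0022,0.0102,0]],"rotation":[[0,0,-9],[0,0,-9],[0,0,-9],[0,0,-9],[0,0,-9]]}'
python3 -m creep '{"offset":[[0,0,0],[0,0,0]],"rotation":[[0,0,0],[0,0,0]]}'
python3 - <<'E'
from plan import *
cv2.imwrite("pics/w8.png",grab_frame("wrist")[:,:,::-1])
rows([((578.,401.2,173),136.7,0,4)])
E
```

```text
time_s: 18.2
ee_pos: [543.4, 359.9, 254.0]
ee_rot: [-179.8, 0.1, 92.1]
force: [0.1, 0.3, 0.1]
gripper_width: 45.4
time_s: 18.82
ee_pos: [576.9, 400.1, 253.8]
ee_rot: [-179.8, -0.1, 137.1]
force: [0.8, 0.6, -0.7]
gripper_width: 45.7
time_s: 19.08
ee_pos: [576.7, 399.7, 254.5]
ee_rot: [-179.9, -0.1, 136.7]
force: [0.1, -0.6, 0.4]
gripper_width: 45.7
offset [[0.0, 0.0005, 0.0205], [0.0, 0.0005, 0.0204], [0.0, 0.0005, 0.0205], [0.0, 0.0006, 0.0205]] 
rotation [[-0.0, -0.0, 0.0], [-0.0, -0.0, 0.0], [-0.0, -0.0, 0.0], [-0.0, -0.0, 0.0]] max 20.5 0.0
```

View pics/w8.png

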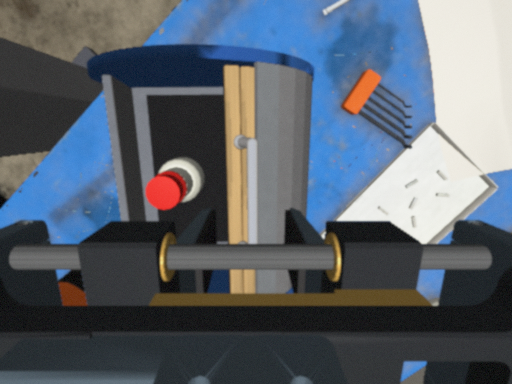

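Wrist view: the bar is at u≈253, centred between the fingers. Descend and grip.

```bash
python3 -m creep '{"offset":[[0,0.0005,0.022],[0,0.0005,0.025],[0,0.0005,0.021],[0,0.0006,0.013],[0,0,0]],"rotation":[[0,0,0],[0,0,0],[0,0,0],[0,0,0],[0,0,0]]}'
python3 -m creep '{"offset":[[0,0,0],[0,0,0],[0,0,0],[0,0,0],[0,0,0]],"rotation":[[0,0,0],[0,0,0],[0,0,0],[0,0,0],[0,0,0]]}' 1 30
python3 - <<'E'
from plan import *
P,R,s=cur(); print(s["gripper_width"],P)
d0=112.5; rr=153.5;w=[]
bias=P-(bar(d0,rr)+14*R[:,2]); print(bias)
N=20
for i in range(1,N+1):
    f=i/N; a=d0+(42-d0)*f; t=38*f; T=Rt(136.7,t)
    w.append((bar(a,rr)+14*T[:,2]+bias*(1-f),136.7,t,1))
rows(w)
E
```

```text
time_s: 19.75
ee_pos: [578.1, 401.3, 173.4]
ee_rot: [-179.8, -0.1, 136.8]
force: [-0.3, 0.6, 0.1]
gripper_width: 45.6
time_s: 20.38
ee_pos: [578.0, 401.2, 174.6]
ee_rot: [-179.9, -0.1, 136.8]
force: [-2.5, -2.6, 2.6]
gripper_width: 9.4
9.440077192817647 [578.03585829 401.19472019 174.61140826]
[0.28126797 1.45700441 1.79585809]
offset [[-0.0, -0.0084, -0.0032], [-0.0001, -0.0085, -0.0031], [-0.0, -0.0086, -0.0027], [-0.0, -0.0087, -0.0025], [-0.0001, -0.0088, -0.0023]] 
rotation [[-2.0, -0.1, 0.1], [-1.9, 0.0, 0.0], [-1.9, 0.0, 0.0], [-1.9, 0.0, 0.0], [-1.9, 0.0, 0.0]] max 9.1 2.0
offset [[-0.0, -0.0088, -0.0019], [-0.0001, -0.0089, -0.0018], [0.0, -0.0089, -0.0014], [-0.0, -0.009, -0.0012], [-0.0001, -0.009, -0.001]] 
rotation [[-1.9, 0.0, 0.0], [-1.9, 0.0, 0.0], [-1.9, 0.0, 0.0], [-1.9, 0.0, 0.0], [-1.9, 0.0, 0.0]] max 9.1 1.9
offset [[0.0, -0.0091, -0.0007], [-0.0, -0.009, -0.0004], [-0.0001, -0.0091, -0.0001], [0.0, -0.0091, 0.0001], [-0.0, -0.009, 0.0004]] 
rotation [[-1.9, 0.0, 0.0], [-1.9, 0.0, 0.0], [-1.9, 0.0, 0.0], [-1.9, 0.0, 0.0], [-1.9, 0.0, 0.0]] max 9.1 1.9
offset [[-0.0001, -0.0091, 0.0006], [0.0, -0.009, 0.0009], [-0.0, -0.009, 0.0012], [-0.0001, -0.009, 0.0014], [0.0, -0.0089, 0.0017]] 
rotation [[-1.9, 0.0, 0.0], [-1.9, 0.0, 0.0], [-1.9, 0.0, 0.0], [-1.9, 0.0, 0.0], [-1.9, 0.0, 0.0]] max 9.1 1.9
```

```bash
python3 -m creep '{"offset":[[0,-0.0084,-0.0032],[0,-0.0085,-0.0031],[0,-0.0086,-0.0027],[0,-0.0087,-0.0025],[0,-0.0088,-0.0023]],"rotation":[[-2,0,0],[-1.9,0,0],[-1.9,0,0],[-1.9,0,0],[-1.9,0,0]]}'
python3 -m creep '{"offset":[[0,-0.0088,-0.0019],[0,-0.0089,-0.0018],[0,-0.0089,-0.0014],[0,-0.009,-0.0012],[0,-0.009,-0.001]],"rotation":[[-1.9,0,0],[-1.9,0,0],[-1.9,0,0],[-1.9,0,0],[-1.9,0,0]]}'
python3 -m creep '{"offset":[[0,-0.0091,-0.0007],[0,-0.009,-0.0004],[0,-0.0091,-0.0001],[0,-0.0091,0.0001],[0,-0.009,0.0004]],"rotation":[[-1.9,0,0],[-1.9,0,0],[-1.9,0,0],[-1.9,0,0],[-1.9,0,0]]}'
python3 - <<'E'
from plan import *
P,R,s=cur(); b=P-14*R[:,2]; v=b-O; print(s["gripper_width"],s["force"],"bar store",v@ex,v@ey,v[2]-45, np.degrees(np.arctan2(v[2]-45,-v@ex)),np.hypot(v[2]-45,v@ex),s["qpos"])
E
```

```text
time_s: 21.0
ee_pos: [550.2, 371.1, 185.6]
ee_rot: [170.1, -0.0, 136.8]
force: [3.4, 2.8, -3.2]
gripper_width: 9.0
time_s: 21.62
ee_pos: [520.1, 338.7, 184.0]
ee_rot: [160.4, 0.0, 136.8]
force: [1.0, 3.2, 1.9]
gripper_width: 9.0
time_s: 22.25
ee_pos: [491.6, 307.8, 168.3]
ee_rot: [150.9, 0.1, 136.7]
force: [0.7, 5.6, 1.7]
gripper_width: 9.1
9.140541938356995 [0.73396199 5.56542156 1.69996421] bar store -74.12320079026726 -0.3037838253104681 135.49334538079336 61.31862593330928 154.4431789943254 [ 24.96063472   9.59662212 115.82068696  21.6791578   28.99404863
 -38.45381496]
```

```bash
python3 -m creep '{"offset":[[0,-0.0091,0.0006],[0,-0.009,0.0009],[0,-0.009,0.0012],[0,-0.009,0.0014],[0,-0.0089,0.0017]],"rotation":[[-1.9,0,0],[-1.9,0,0],[-1.9,0,0],[-1.9,0,0],[-1.9,0,0]]}'
python3 -m creep '{"offset":[[0,-0.004,0.0008],[0,-0.002,0.0004],[0,0,0]],"rotation":[[0,0,0],[0,0,0],[0,0,0]]}'
python3 - <<'E'
from plan import *
P,R,s=cur(); b=P-14*R[:,2]; v=b-O; print(s["gripper_width"],s["force"],"bar store",v@ex,v@ey,v[2]-45, np.degrees(np.arctan2(v[2]-45,-v@ex)),np.hypot(v[2]-45,v@ex),s["qpos"])
E
```

```text
time_s: 22.88
ee_pos: [466.9, 281.2, 138.3]
ee_rot: [141.6, 0.1, 136.7]
force: [-0.6, 3.8, 2.5]
gripper_width: 9.3
time_s: 23.25
ee_pos: [466.6, 281.0, 137.9]
ee_rot: [141.2, 0.1, 136.8]
force: [-4.4, 0.8, 21.3]
gripper_width: 9.4
9.423930089876064 [-4.35594016  0.82225628 21.30787252] bar store -112.72201369738715 -0.556882150981096 103.80868146410427 42.64279077007274 153.23999060072342 [ 19.73990382   8.33919203 129.55146782  69.05303059  17.70924075
 -89.85316288]
```

At the shut stop (21 N, no further motion). Relax, open, back out along the tool axis.

```bash
python3 -m creep '{"offset":[[0,0.003,-0.0006],[0,0.002,-0.0004],[0,0,0]],"rotation":[[0,0,0],[0,0,0],[0,0,0]]}' 0.7
python3 -m creep '{"offset":[[0,0,0],[0,0,-0.01],[0,0,-0.025],[0,0,-0.025],[0,0,-0.03]],"rotation":[[0,0,0],[0,0,0],[0,0,0],[0,0,0],[0,0,0]]}'
python3 -m creep '{"offset":[[0,0,-0.03],[0,0,-0.03],[0,0,0]],"rotation":[[0,0,0],[0,0,0],[0,0,0]]}'
python3 - <<'E'
from plan import *
cv2.imwrite("pics/w9.png",grab_frame("wrist")[:,:,::-1]);
s=grab_frame("scene")[:,:,::-1];t=grab_frame("top")[:,:,::-1]
cv2.imwrite("pics/s9.png",s);cv2.imwrite("pics/t9.png",t)
p=camera_params("wrist")
for d in (42,44,46): print(d,[proj("wrist",bar(d)+k*ey,p) for k in(55,0,-55)])
E
```

```text
time_s: 23.62
ee_pos: [464.7, 280.5, 134.9]
ee_rot: [142.0, -0.1, 136.8]
force: [0.1, 0.2, 0.4]
gripper_width: 27.5
time_s: 24.25
ee_pos: [426.2, 239.7, 206.0]
ee_rot: [142.1, -0.1, 136.8]
force: [-0.6, 0.1, 0.4]
gripper_width: 27.3
time_s: 24.62
ee_pos: [402.1, 212.7, 255.0]
ee_rot: [141.8, 0.1, 136.7]
force: [-0.5, 0.2, 0.5]
gripper_width: 27.3
42 [array([251.29757663, 140.68540513]), array([251.20770082, 189.09307884]), array([251.12523318, 233.51066541])]
44 [array([256.1051566 , 140.72660504]), array([255.80784467, 189.26026748]), array([255.5351012 , 233.78333557])]
46 [array([260.9566843 , 140.75971154]), array([260.44923289, 189.39223983]), array([259.98379795, 233.99804294])]
```

View pics/w9.png

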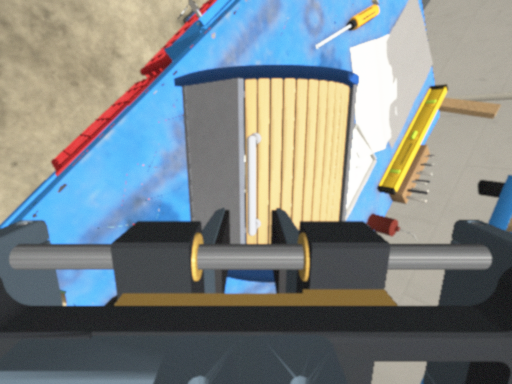

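View pics/t9.png

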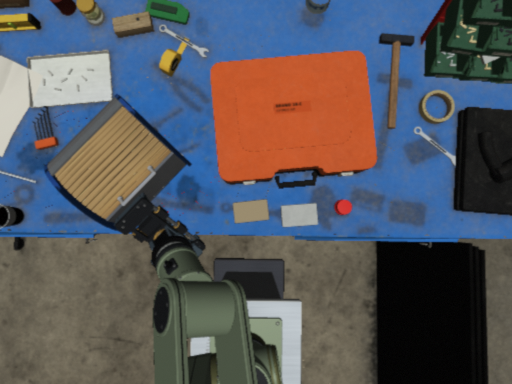

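View pics/s9.png

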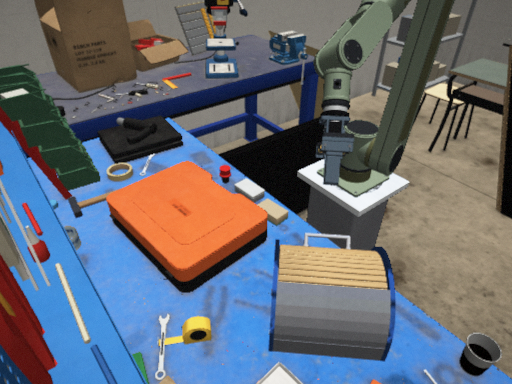

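```bash
python3 - <<'E'
import cv2
a=cv2.imread("pics/w9.png"); cv2.imwrite("pics/c11.png",cv2.resize(a[65:235,190:320],None,fx=4,fy=4,interpolation=2)[:600])
E
```

```text
(no output)
```

View pics/c11.png

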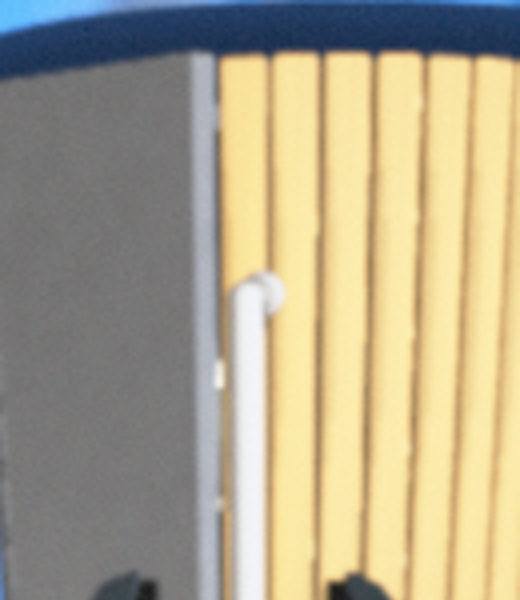

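The lowest slat meets the front board with no gap, and the bar at u≈252 corresponds to about 42.4°, i.e. shut. Block, box and the other stopper are unmoved. Hand in.

```bash
python3 -m creep '{"offset":[[0,0,0],[0,0,0]],"rotation":[[0,0,0],[0,0,0]]}'; python3 - <<'E'
from h import *
a=cv2.imread("pics/top0.png").astype(int);b=cv2.imread("pics/t9.png").astype(int)
print("block/box region max diff",abs(a-b)[195:230,225:325].max())
env.job_done(); print(env.state()["time_s"])
E
```

```text
time_s: 25.02
ee_pos: [401.6, 213.5, 252.6]
ee_rot: [142.0, -0.1, 136.8]
force: [-0.5, 0.8, 0.4]
gripper_width: 27.3
block/box region max diff 7
the job is handed in; nothing more can be done
the job is handed in; nothing more can be done
```

I opened the door to its stop and set the rightmost stopper into the flask. I then rolled the door shut to its stop, backed the arm clear and handed in at about 25 s. None of my checks failed.

- **Door open:** about 20 N at the open stop with no further travel. Arm readings put the bar at about 112.8°.
- **Stopper:** it met the rim at the expected height, and 12 N more gave no further travel. Afterwards the pictures showed the head centred on the upright flask. Triangulating the head's top gave 112 mm against the expected 116 mm, within a few millimetres of measuring error. I did not see the flask again after the door closed.
- **Door shut:** 21 N at the shut stop with no further travel. After release, the wrist picture put the bar at about 42.4° against the nominal 42°, with no visible gap to the front board.
- **Bystanders:** the cork block and grey box look the same in the top pictures taken before and after (largest pixel difference 7 of 255). The other stopper is where it was.
- **Contact:** the robot was touching nothing at hand-in, with about 1 N of residual force reading.

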